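# Build up a sectional basket-weaving former

### The job

Build up the weaving former on the foot that is screwed to the bench: first put the wide section over the foot's lock bar, turn it clockwise a quarter turn until it stops, then lock the narrow crown onto the wide section in the same way. Each section must sit flat on the one below with its bar square across the bar below, and the other things on the bench are to stay where they are.

Things in the scene. Friction and masses are not known exactly. Their poses are not given: they have to be found in the camera images.
- base: Foot of the weaving former, screwed to the bench: round dark wooden flange 170 mm across, light wooden hub with a flat top face 120 mm across, 45 mm above the bench, and an aluminium lock bar across it, along the body's x axis. Origin: centre of the underside; z up.
- base_bar (a point): Top centre of the aluminium lock bar of the foot: 60 mm long along the body's x axis, 16 mm wide, 18 mm high, on an 18 mm thick central neck that holds its underside 10 mm (and this point 28 mm) above the foot's flat top face. It stands 73 mm above the bench.
- drum: Wide section, loose: light wooden drum 116 mm across at the bottom, 100 mm at its flat top face 65 mm up, dark stake grooves round it, about 0.45 kg, lock bar along x on top. Origin: centre of the underside; z up. Same after a half turn about z. Locked on the foot, its origin is 45 mm above the foot's and its bar lies across the foot's.
- drum_bar (a point): Top centre of the aluminium lock bar of the wide section: 60 mm long along the body's x axis, 16 mm wide, 18 mm high, on an 18 mm thick central neck that holds its underside 10 mm (and this point 28 mm) above the section's flat top face. Grip here from above; it is also the lock for the crown.
- drum_slot (a point): Centre of the wide section's underside: a 7 mm lock plate flush with the bottom edge, with a slot 68 x 22 mm through it along the body's x axis, parallel to its own bar. The slot drops over a parallel bar; in the cavity above (26 mm high) that bar lets the section turn clockwise only (from above), 90 to 97 degrees, to a stop. Only light friction, no click or spring.
- crown: Narrow section (crown), loose: same build, smaller: 94 mm across at the bottom, 72 mm at its flat top face 55 mm up, dark stake grooves, about 0.32 kg, lock bar along x on top. Origin: centre of the underside; z up. Same after a half turn about z. Locked on the wide section, its origin is 65 mm above that one's, its bar across that one's.
- crown_bar (a point): Top centre of the aluminium lock bar of the crown: 60 mm long along the body's x axis, 16 mm wide, 18 mm high, on an 18 mm thick central neck that holds its underside 10 mm (and this point 28 mm) above the crown's flat top face. Grip here from above.
- crown_slot (a point): Centre of the crown's underside: a 7 mm lock plate flush with the bottom edge, with a slot 68 x 22 mm through it along the body's x axis, parallel to its own bar. The slot drops over a parallel bar; in the cavity above (26 mm high) that bar lets the section turn clockwise only (from above), 90 to 97 degrees, to a stop. Only light friction, no click or spring.
- mallet: Bystander: wooden mallet lying flat, 220 mm long.
- bodkin: Bystander: bodkin (spike with a dark wooden handle) lying flat, 190 mm long.
- bowl: Bystander: small green plastic bowl, 110 mm across, 45 mm high.
- basket: Bystander: small finished basket, about 140 mm across, 75 mm high.
- bottle2: Bystander: water bottle, 64 mm across, 200 mm tall.
- weight: Bystander: dark steel weight, 100 x 60 x 40 mm.
- tin: Bystander: low tin, 70 mm across, 65 mm tall.
Not all that is in view belongs to the job. Leave any orange look-alike of the drum alone.

How it is judged:
On the way, in this order (a step that is already met when the one before it is completed fails the run):
1. the wide section sits flat on the foot and is turned a quarter turn, locked (z of drum in the frame of base between 0.042 and 0.049 m and horizontal distance between drum and base below 0.007 m and angle between the x axis of drum and the y axis of base, either way round below 0.2 rad and angle between drum's own z axis and vertical below 0.06 rad), for 0.2 s.
2. the crown sits flat on the wide section and is turned a quarter turn, locked (z of crown in the frame of drum between 0.062 and 0.069 m and horizontal distance between crown and drum below 0.007 m and angle between the x axis of crown and the y axis of drum, either way round below 0.2 rad and angle between crown's own z axis and vertical below 0.06 rad), for 0.2 s.
At the end, for the whole second after the job is handed in: The wide section is on the foot and the crown on the wide section, each upright (within 3 degrees), fully down (underside within 3 mm below to 4 mm above the face it sits on), centred within 7 mm and with its bar within 11 degrees of square to the bar below; both released and at rest (all of step 1 and all of step 2 and linear speed of each of drum, crown below 0.02 m/s); the robot touches nothing.
It fails at once if a bystander is pushed or knocked more than 40 mm from its place (distance of any of mallet, bodkin, bowl, basket, bottle2, weight, tin from where it was at the start of the episode above 0.04 m).
It also fails if it takes over 64 s, if anything falls off the work surface, if the arm or the gripper's body presses on something with over 40 N, if the wrist force passes 120 N, or if a joint passes its speed limit or range.

### The arm

A 6-joint arm with a two-finger parallel gripper is mounted at the origin on the work surface. World frame = base frame: x ahead of the robot, y to its left, z up, the work surface at z = 0. Lengths are in m, angles in rad, forces in N, time in s.
With the tool pointing down it reaches from about 0.25 to 0.775 m from the base axis. Payload 4 kg.
Tool frame: the origin (TCP) lies midway between the tips of the shut fingers; the grasp point (between the pads) lies 19 mm behind it; z points along the fingers, y is the direction in which the jaws open and shut (so a half turn about z gives the same grasp; the last joint's range is limited). The gripper opens to 94 mm and grips with 3 to 60 N. Pads are 16 mm wide; open, the fingers measure 119 mm over their backs; the gripper's body (75 mm by 177 mm) begins 78 mm behind the grasp point.
Start: joints at [-1.359, 0.087, 1.371, -0, 1.684, -0.103], TCP at [0.17, -0.523, 0.167] pointing down, gripper open.
Joint ranges: [-3.1, 3.1], [-0.76, 2.03], [0.27, 2.55], [-1.08, 4.22], [0.17, 2.65], [-2.57, 2.57]. Speed limits (rad/s): [2.79, 2.79, 3.14, 3.14, 3.14, 3.14].

### API

Orientations are given as [roll, pitch, yaw] about the fixed x, y, z axes, in that order (R = Rz(yaw) Ry(pitch) Rx(roll)).
In Python, from bench import get_obs, snapshot, ticket gives the robot as it stands.
- The arm moves only by the shell command python3 -m creep 'ROWS' [OPENING]. ROWS is JSON, a list that holds one entry, the list of rows, each a list of 4 numbers: the shift along the tool's x, y, z in mm, then the turn about the tool's z in degrees. A call has 1 to 8 rows; each row shifts and turns the commanded pose from where the row before left it, along the tool's axes as they then stand; what a row does not reach is not made up. A row lasts 1/8 s, in which the tool goes at most 62.5 mm and 10.7 degrees, less where a joint would pass 70% of its speed; a pose out of reach is approached as far as the arm can. A call with a gripper value outside its range is refused whole. OPENING is the opening, from 0 (shut) to 1 (fully open), set as the call begins (- or left out, the last holds). The fingers move at their own pace and stop on an object; the grip force is fixed at half the most. Time passes only in rows, so rows that do not move let the fingers close. It gives the time, the measured TCP pose, the force and the opening at its end, in the units of the state.
- get_obs(): the state, without advancing time (a new reading comes with each control period).
- snapshot(name): name is "scene" or "top" or "wrist"; returns a dict with "color" (400x640x3 uint8, red, green, blue), "depth" (400x640 float32, m along the optical axis (not along the pixel's ray), 0 where there is no reading), "fx", "fy", "cx", "cy" (pixels), "extrinsics" (4x4, takes a point from world to camera coordinates). Camera axes: x right, y down, z forward; pixel columns grow to the right and rows downward; lengths in m; the calibration is good to about 2 mm. A picture is of the moment at which its call begins.
- ticket.close_job(): hands the job in, once; it reports no verdict.
The state is a dict: "time": time; "joint_positions": joint angles; "qvel": joint speeds; "joint_torque": joint torques, N m; "tool_pos": TCP position; "ee_rot": TCP orientation; "wrist_force": force on the tool from outside, world axes, zero at the start; "wrist_torque": the same for the moment, N m; "width": finger opening in m.
Only numpy, scipy, OpenCV 4.12 (cv2) and the standard library are available. Lean on these libraries where they do the work, as an engineer would, in place of code of your own. Each camera call takes 0.05 s, during which the arm holds its last target. There are 200 camera calls.

## Working session

There is one attempt and no reset: what is moved stays moved. The work goes in short steps, Python scripts to look and compute and a shell command to move; the robot and the scene stay as the last step left them, time stands still between calls to the robot, and variables do not carry over. Pictures are saved under pics/ and viewed, on a budget of 10 in all, crops included, one or two more only if the job needs it, and the job is handed in when it is done.

```bash
mkdir -p pics; ls; cat > h.py <<'E'
import numpy as np, cv2
from bench import get_obs, snapshot, ticket
def snap(n,f=None):
    s=snapshot(n)
    if f: cv2.imwrite('pics/'+f,s['color'][:,:,::-1])
    np.savez('/tmp/%s.npz'%n,**s); return s
def ray(s,u,v,z):
    E=s['extrinsics'];R,t=E[:3,:3],E[:3,3];c=-R.T@t
    d=R.T@np.array([(u-s['cx'])/s['fx'],(v-s['cy'])/s['fy'],1]);return c+d*(z-c[2])/d[2]
def cloud(s):
    h,w=s['depth'].shape;u,v=np.meshgrid(np.arange(w),np.arange(h));d=s['depth']
    p=np.stack([(u-s['cx'])/s['fx']*d,(v-s['cy'])/s['fy']*d,d],-1)
    E=s['extrinsics'];q=(p-E[:3,3])@E[:3,:3];q[d==0]=np.nan;return q
E
python3 - <<'E'
from h import *
a=snap('top','top.png');b=snap('scene','scene.png')
print(get_obs()['time'],a['extrinsics'],a['fx'])
E
```

```text
pics
0.1 [[ 0.00648513 -0.99996212  0.00580593 -0.0117143 ]
 [-0.98366439 -0.00742372 -0.17985902  0.55240609]
 [ 0.1798953  -0.00454468 -0.98367526  1.70734735]
 [ 0.          0.          0.          1.        ]] 511.1959122172755
```

View pics/top.png

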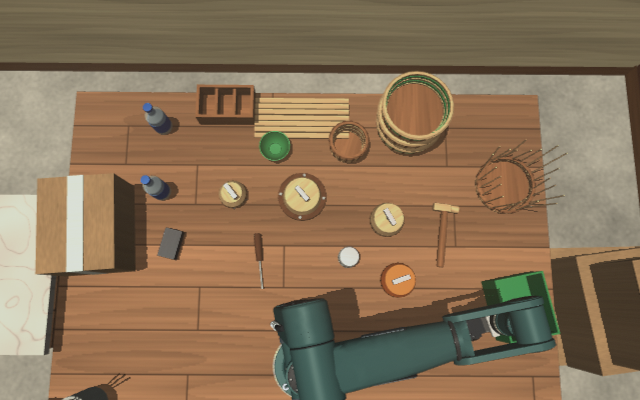

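View pics/scene.png

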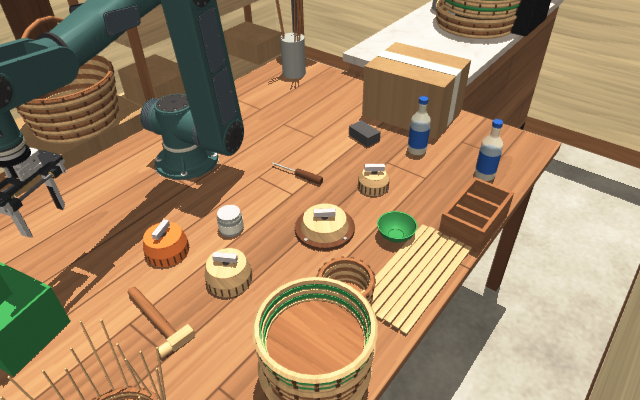

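Candidates, in top-view pixels: wide section (388,219), crown (232,193, smaller), foot (302,196, dark flange), and the orange look-alike (398,280), which I leave alone. The scene view shows the same layout: wide section (228,270), crown (374,180), foot (325,222). Next I measure the bars and check one close crop.

```bash
cat >> h.py <<'E'
def bar(s,u,v,z,r=22,zlo=0.012):
    """bar: top-height pixels of low saturation near (u,v); rect on plane z"""
    C=cloud(s);hsv=cv2.cvtColor(s['color'],cv2.COLOR_RGB2HSV)
    m=((hsv[...,1]<70)&(hsv[...,2]>120)&(abs(C[...,2]-z)<zlo)).astype(np.uint8)
    k=np.zeros_like(m);cv2.circle(k,(int(u),int(v)),r,1,-1);m&=k
    vv,uu=np.nonzero(m)
    P=np.array([ray(s,a,b,z)[:2] for a,b in zip(uu,vv)])
    (c,wh,a)=cv2.minAreaRect((P*1000).astype(np.float32))
    d=P-P.mean(0);w,V=np.linalg.eigh(d.T@d);x=V[:,1]
    return np.round(np.array(c),1),np.round(P.mean(0)*1000,1),np.round(wh,1),round(np.degrees(np.arctan2(x[1],x[0]))%180,1),len(P)
E
python3 - <<'E'
from h import *
a=dict(np.load('/tmp/top.npz'));
for n,u,v,z in [('drum',390,217,.093),('base',302,194,.073),('crown',231,190,.083)]:
    print(n,bar(a,u,v,z))
b=dict(np.load('/tmp/scene.npz'))
for n,u,v,z in [('drum',225,258,.093),('base',324,213,.073),('crown',374,168,.083)]:
    print(n,bar(b,u,v,z,30))
c=a['color'][150:310,200:440,::-1];cv2.imwrite('pics/crop.png',cv2.resize(c,None,fx=3,fy=3,interpolation=cv2.INTER_CUBIC))
C=cloud(a)
for n,(u,v) in dict(tin=(349,257),orange=(398,280),drum=(388,226)).items():print(n,C[v,u].round(3))
E
```

```text
drum (array([ 492.2, -279.6]), array([ 492.6, -279.7]), array([58.1, 16.9]), np.float64(30.1), 87)
base (array([574.6,  14.4]), array([574.3,  14.3]), array([57.5, 16.2]), np.float64(39.1), 82)
crown (array([578.9, 256.8]), array([578.8, 256.7]), array([57.5, 15.6]), np.float64(38.6), 79)
drum (array([ 498.4, -282.7]), array([ 498.2, -282.2]), array([61.5, 26.6]), np.float64(27.7), 186)
base (array([581.5,  12. ]), array([580.6,  10.9]), array([57.6, 28.5]), np.float64(43.3), 144)
crown (array([586.8, 251.6]), array([584.9, 252.5]), array([58.7, 29.8]), np.float64(41.8), 123)
tin [ 0.359 -0.146  0.063]
orange [ 0.283 -0.303  0.089]
drum [ 0.464 -0.278  0.066]
```

View pics/crop.png

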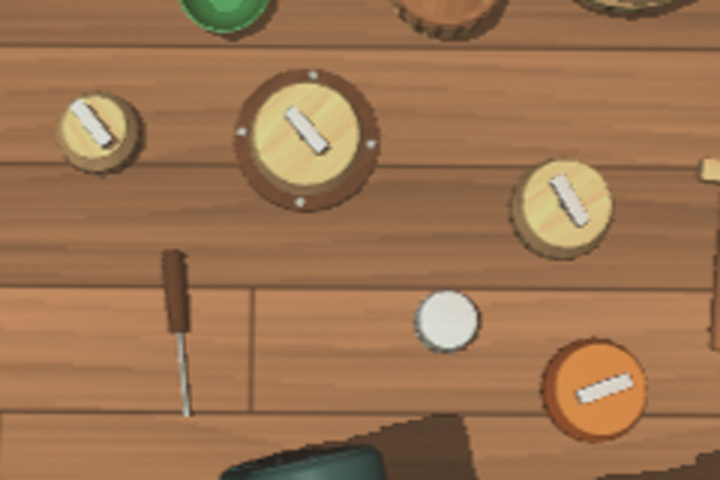

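In the crop, the crown is at left, the foot with its dark flange in the middle and the wide section at right. The orange look-alike sits at lower right. The choice of parts stands.

```bash
cat >> h.py <<'E'
from scipy.spatial.transform import Rotation as Ro
def go(x,y,z,ang):
    """mm target TCP and bar line angle deg -> total tool-frame shift (before turning), turn choices (tool x on bar line), j6"""
    o=get_obs();R=Ro.from_euler('xyz',o['ee_rot']).as_matrix()
    d=R.T@(np.array([x,y,z])-np.array(o['tool_pos'])*1000)
    xa=np.degrees(np.arctan2(R[1,0],R[0,0]))
    t=(xa-ang+90)%180-90   # turn about tool z (down) = clockwise
    print('tcp',np.round(np.array(o['tool_pos'])*1000,1),'rpy',np.round(np.degrees(o['ee_rot']),1),'shift',d.round(1),'xaxis %.1f turn %.1f / %.1f'%(xa,t,t-180*np.sign(t)),'q',np.round(o['joint_positions'],2),'w',round(o['width'],4),'F',np.round(o['wrist_force'],1),'t',o['time'])
E
python3 -c "
from h import *
go(492.4,-279.6,180,30.1)"
```

```text
tcp [ 170.1 -522.4  165.8] rpy [-179.9   -0.    18. ] shift [ 381.6 -131.2  -13.9] xaxis 18.0 turn -12.1 / 167.9 q [-1.36  0.09  1.37 -0.    1.68 -0.1 ] w 0.0943 F [-0.7 -0.5  0.4] t 0.1
```

```bash
python3 -m creep '[[[54.5,-18.7,-10,0],[54.5,-18.7,-10,0],[54.5,-18.7,-10,0],[54.5,-18.7,0,0],[54.5,-18.7,0,0],[54.5,-18.7,0,0],[54.5,-18.7,0,0]]]' 1 && python3 -m creep '[[[0,0,0,-6],[0,0,0,-6],[0,0,0,0],[0,0,0,0]]]'; python3 - <<'E'
from h import *
go(492.4,-279.6,69,30.1)
w=snap('wrist','w1.png');print(w['extrinsics'].round(3))
E
```

```text
time: 0.98
tool_pos: [0.4936, -0.2789, 0.1963]
ee_rot: [-3.141, 0.001, 0.315]
wrist_force: [0.4, -0.6, 0.1]
width: 0.0942
time: 1.48
tool_pos: [0.4923, -0.2804, 0.1966]
ee_rot: [-3.141, 0.0, 0.522]
wrist_force: [0.1, 0.1, -0.6]
width: 0.0941
tcp [ 492.3 -280.4  196.6] rpy [-180.     0.    29.9] shift [  0.6  -0.6 127.6] xaxis 29.9 turn -0.2 / 179.8 q [-0.62  0.12  1.28 -0.    1.75  0.43] w 0.0941 F [ 0.1  0.1 -0.6] t 1.475
[[ 0.499 -0.867 -0.    -0.489]
 [-0.839 -0.483  0.251  0.245]
 [-0.218 -0.125 -0.968  0.491]
 [ 0.     0.     0.     1.   ]]
```

View pics/w1.png

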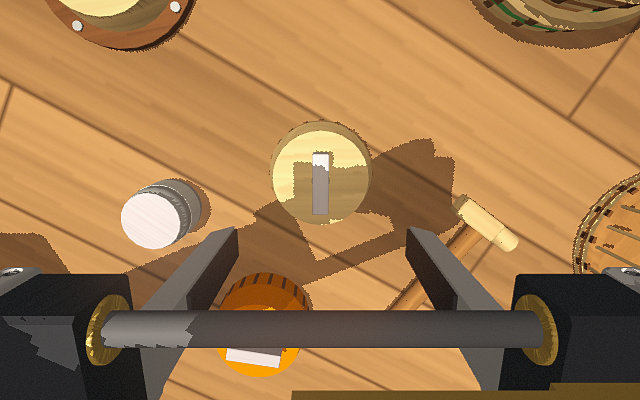

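The wrist view shows the wide section's bar upright at (320,183), centred between the fingers. The tin (165,215) and mallet are clear of them.

```bash
python3 - <<'E'
from h import *
w=dict(np.load('/tmp/wrist.npz'))
print(bar(w,320,183,.093,42))
E
```

```text
(array([ 494. , -277.9]), array([ 494.4, -277.9]), array([60.8, 15.3]), np.float64(29.9), 978)
```

```bash
python3 -m creep '[[[1,-0.5,45,0],[1,0,45,0],[0,0,28,0],[0,0,9,0],[0,0,0,0]]]' 1 && python3 -m creep '[[[0,0,0,0],[0,0,0,0],[0,0,0,0],[0,0,0,0]]]' 0 && python3 -m creep '[[[0,0,-10,0],[0,0,-30,0],[0,0,-45,0],[0,0,-45,0],[0,0,0,0]]]'; python3 - <<'E'
from h import *
go(574.5,14.4,195,39.1)
E
```

```text
time: 2.15
tool_pos: [0.494, -0.2792, 0.07]
ee_rot: [-3.142, 0.0, 0.524]
wrist_force: [-1.0, 0.2, 1.1]
width: 0.0942
time: 2.65
tool_pos: [0.4942, -0.2791, 0.0703]
ee_rot: [3.141, -0.0, 0.524]
wrist_force: [-0.6, 1.2, -0.4]
width: 0.0574
time: 3.28
tool_pos: [0.4962, -0.2805, 0.2061]
ee_rot: [3.132, -0.005, 0.524]
wrist_force: [-0.4, -0.1, -0.7]
width: 0.0075
tcp [ 496.2 -280.5  206.1] rpy [179.4  -0.3  30. ] shift [ 215.3 -216.2    9.9] xaxis 30.0 turn -9.1 / 170.9 q [-0.61  0.12  1.26 -0.    1.75  0.43] w 0.0075 F [-0.4 -0.1 -0.7] t 3.275
```

The fingers had not closed when I lifted; they need over a second. I open them again and check the drum.

```bash
python3 -m creep '[[[0,0,0,0],[0,0,0,0],[0,0,0,0],[0,0,0,0],[0,0,0,0],[0,0,0,0],[0,0,0,0],[0,0,0,0]]]' 1; python3 - <<'E'
from h import *
w=snap('wrist','w2.png')
b=bar(w,320,188,.093,48);print(b)
go(*b[0],70,b[3])
C=cloud(w);print(np.nanmedian(C[200:212,285:300,2]), C[180,320])
E
```

```text
time: 4.28
tool_pos: [0.494, -0.279, 0.2]
ee_rot: [3.141, -0.0, 0.524]
wrist_force: [-0.4, -0.8, 0.0]
width: 0.0842
(array([ 494.1, -278. ]), array([ 494. , -278.1]), array([60.5, 14.9]), np.float64(29.9), 962)
tcp [ 494.  -279.   199.9] rpy [180.  -0.  30.] shift [  0.5  -0.8 129.9] xaxis 30.0 turn 0.1 / -179.9 q [-0.61  0.12  1.27 -0.    1.75  0.43] w 0.088 F [-0.2  0.3  0.6] t 4.325
0.06414741487874219 [ 0.49854511 -0.27493029  0.09406688]
```

View pics/w2.png

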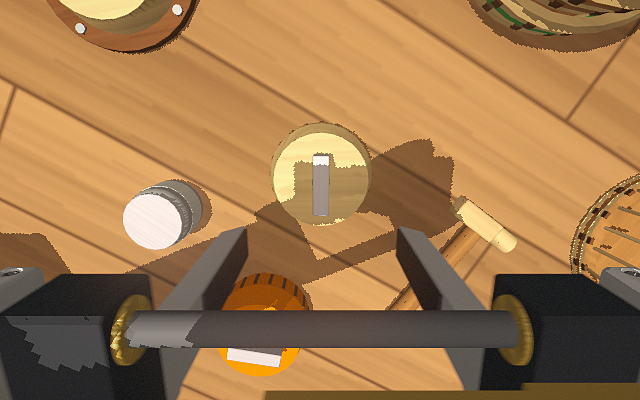

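The drum has not moved (bar still at (320,185), drum flat). I grasp again with longer closing and a small test lift.

```bash
python3 -m creep '[[[0,-0.8,45,0],[0,0,45,0],[0,0,30,0],[0,0,10,0],[0,0,0,0]]]' 1 && python3 -m creep '[[[0,0,0,0],[0,0,0,0],[0,0,0,0],[0,0,0,0],[0,0,0,0],[0,0,0,0],[0,0,0,0],[0,0,0,0]]]' 0 && python3 -m creep '[[[0,0,0,0],[0,0,0,0],[0,0,0,0],[0,0,0,0]]]' && python3 -m creep '[[[0,0,-10,0],[0,0,-10,0],[0,0,0,0],[0,0,0,0]]]'
```

```text
time: 4.95
tool_pos: [0.4936, -0.2783, 0.07]
ee_rot: [-3.141, 0.0, 0.524]
wrist_force: [0.7, 0.0, -0.4]
width: 0.0939
time: 5.95
tool_pos: [0.4936, -0.2783, 0.0699]
ee_rot: [3.142, 0.0, 0.524]
wrist_force: [0.5, 0.3, -0.2]
width: 0.0173
time: 6.45
tool_pos: [0.4936, -0.2783, 0.0699]
ee_rot: [3.141, -0.0, 0.524]
wrist_force: [0.5, 0.7, -0.6]
width: 0.0003
time: 6.95
tool_pos: [0.4937, -0.2783, 0.0901]
ee_rot: [3.141, -0.0, 0.524]
wrist_force: [-0.0, -0.4, -0.6]
width: 0.0008
```

```bash
python3 - <<'E'
from h import *
w=snap('wrist','w3.png');s=snap('scene')
A=cv2.resize(s['color'][180:330,130:330,::-1],(800,600),interpolation=cv2.INTER_CUBIC)
B=w['color'][:,:,::-1]
cv2.imwrite('pics/m3.png',np.hstack([cv2.resize(A,(400,300)),cv2.resize(B,(400,300))]))
E
```

```text
(no output)
```

View pics/m3.png

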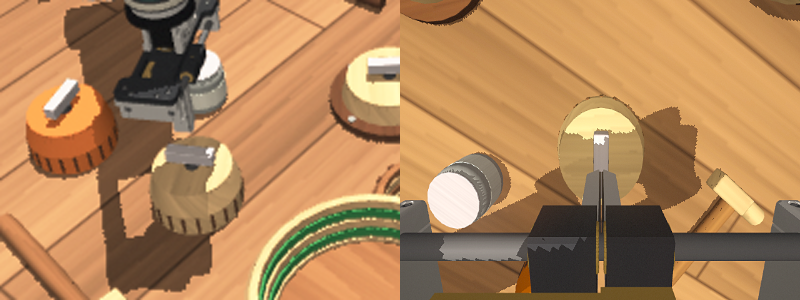

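```bash
python3 - <<'E'
from h import *
o=get_obs();p=np.array(o['tool_pos'])
for n in('wrist','scene'):
    s=dict(np.load('/tmp/%s.npz'%n));E=s['extrinsics']
    for q in (p,p+[0,0,.019]):
        c=E[:3,:3]@q+E[:3,3];print(n,(c[0]/c[2]*s['fx']+s['cx']).round(1),(c[1]/c[2]*s['fy']+s['cy']).round(1),c[2].round(3))
    C=cloud(s)
    g=np.linalg.norm(C-p,axis=-1)<.09
    if n=='scene':
        for v in range(232,262,3): print(v,[tuple((C[v,u]*1000).round(0).astype(int)) if g[v,u] else 0 for u in range(212,234,4)])
    else:
        for v in range(160,300,12): print(v,[tuple((C[v,u]*1000).round(0).astype(int)) for u in (308,316,326,334) if C[v,u,2]==C[v,u,2]])
E
```

```text
wrist 320.7 221.0 0.229
wrist 320.7 230.9 0.211
160 [(np.int64(521), np.int64(-252), np.int64(64)), (np.int64(524), np.int64(-257), np.int64(65)), (np.int64(528), np.int64(-263), np.int64(64)), (np.int64(530), np.int64(-268), np.int64(64))]
172 [(np.int64(514), np.int64(-256), np.int64(65)), (np.int64(517), np.int64(-261), np.int64(65)), (np.int64(520), np.int64(-267), np.int64(64)), (np.int64(523), np.int64(-272), np.int64(64))]
184 [(np.int64(506), np.int64(-260), np.int64(65)), (np.int64(514), np.int64(-262), np.int64(93)), (np.int64(517), np.int64(-268), np.int64(92)), (np.int64(515), np.int64(-276), np.int64(65))]
196 [(np.int64(498), np.int64(-265), np.int64(64)), (np.int64(508), np.int64(-266), np.int64(93)), (np.int64(511), np.int64(-272), np.int64(92)), (np.int64(507), np.int64(-281), np.int64(64))]
208 [(np.int64(490), np.int64(-269), np.int64(65)), (np.int64(501), np.int64(-270), np.int64(93)), (np.int64(504), np.int64(-276), np.int64(92)), (np.int64(500), np.int64(-286), np.int64(65))]
220 [(np.int64(482), np.int64(-274), np.int64(65)), (np.int64(493), np.int64(-275), np.
[... 2149 characters left out ...]
, np.int64(-277), np.int64(97)), (np.int64(499), np.int64(-269), np.int64(95)), (np.int64(483), np.int64(-246), np.int64(64))]
256 [(np.int64(472), np.int64(-299), np.int64(91)), (np.int64(483), np.int64(-295), np.int64(95)), (np.int64(490), np.int64(-288), np.int64(94)), (np.int64(498), np.int64(-282), np.int64(94)), (np.int64(505), np.int64(-275), np.int64(92)), (np.int64(510), np.int64(-267), np.int64(89))]
259 [(np.int64(459), np.int64(-292), np.int64(65)), (np.int64(481), np.int64(-295), np.int64(83)), (np.int64(490), np.int64(-290), np.int64(85)), (np.int64(499), np.int64(-285), np.int64(86)), (np.int64(509), np.int64(-280), np.int64(89)), (np.int64(518), np.int64(-275), np.int64(90))]
```

```bash
python3 - <<'E'
from h import *
o=get_obs();p=np.array(o['tool_pos'])
for n in('wrist','scene'):
    s=dict(np.load('/tmp/%s.npz'%n));C=cloud(s)
    g=(np.linalg.norm(C[...,:2]-p[:2],axis=-1)<.02)&(C[...,2]>.1)&(C[...,2]<.2)
    z=C[g][:,2];print(n,g.sum(),np.percentile(z,[0,1,2,5,10]).round(4),'lowest',C[g][np.argsort(z)[:5]].round(3).tolist())
E
```

```text
wrist 2781 [0.1273 0.1303 0.132  0.136  0.1406] lowest [[0.501, -0.271, 0.127], [0.504, -0.276, 0.128], [0.501, -0.272, 0.128], [0.501, -0.271, 0.128], [0.503, -0.275, 0.128]]
scene 134 [0.1287 0.1337 0.1361 0.1371 0.1404] lowest [[0.501, -0.271, 0.129], [0.502, -0.271, 0.133], [0.504, -0.277, 0.135], [0.494, -0.29, 0.137], [0.508, -0.28, 0.137]]
```

Both cameras' depth puts the shut fingertips at z ≈ 0.127 while the reported TCP is 0.090. The reported height is therefore about 37 mm too low, and xy agrees. I apply that offset and descend slowly while watching the force.

```bash
python3 -m creep '[[[0,0,0,0],[0,0,0,0],[0,0,0,0],[0,0,0,0],[0,0,0,0],[0,0,0,0],[0,0,0,0],[0,0,0,0]]]' 1 && python3 -m creep '[[[0,0,20,0],[0,0,20,0],[0,0,8,0],[0,0,4,0],[0,0,3,0],[0,0,0,0]]]' && python3 - <<'E'
from h import *
w=snap('wrist');o=get_obs();p=np.array(o['tool_pos'])
C=cloud(w);R=Ro.from_euler('xyz',o['ee_rot']).as_matrix();L=(C-p)@R
for sg in(-1,1):
    g=(sg*L[...,1]>.03)&(sg*L[...,1]<.06)&(abs(L[...,0])<.02)&(C[...,2]>.05)&(L[...,2]>-.09)&(L[...,2]<-.005)
    v,u=np.nonzero(g);print(sg,g.sum(),np.percentile(C[g][:,2],[0,1,5]).round(4))
E
```

```text
time: 8.05
tool_pos: [0.4936, -0.2783, 0.0899]
ee_rot: [3.141, 0.0, 0.524]
wrist_force: [-0.1, 0.9, 0.3]
width: 0.0768
time: 8.8
tool_pos: [0.4939, -0.2785, 0.0353]
ee_rot: [3.141, -0.0, 0.524]
wrist_force: [0.0, -0.3, -0.6]
width: 0.0941
-1 4279 [0.0502 0.0617 0.0634]
1 4206 [0.0503 0.0611 0.0634]
```

```bash
python3 -m creep '[[[0,0,2,0],[0,0,0,0],[0,0,0,0],[0,0,0,0],[0,0,0,0],[0,0,0,0],[0,0,0,0],[0,0,0,0]]]' 0 && python3 -m creep '[[[0,0,0,0],[0,0,0,0],[0,0,0,0],[0,0,0,0]]]' && python3 -m creep '[[[0,0,-10,0],[0,0,-10,0],[0,0,0,0],[0,0,0,0]]]'
```

```text
time: 9.85
tool_pos: [0.4935, -0.2782, 0.0329]
ee_rot: [-3.141, 0.0, 0.524]
wrist_force: [-2.5, 3.4, 1.2]
width: 0.0175
time: 10.35
tool_pos: [0.4935, -0.2781, 0.0328]
ee_rot: [-3.141, 0.0, 0.524]
wrist_force: [-0.3, 0.9, -0.2]
width: 0.0162
time: 10.85
tool_pos: [0.4934, -0.2782, 0.0527]
ee_rot: [-3.141, 0.0, 0.524]
wrist_force: [-0.8, 0.0, -5.4]
width: 0.0157
```

The wide section is gripped (width 16 mm, about 5 N of weight). Its underside is the reported TCP z minus 0.0328. I lift and carry.

```bash
python3 -m creep '[[[0,0,-30,0],[0,0,-45,0],[0,0,-25,0],[0,0,0,0]]]'; python3 -c "
from h import *
go(574.3,14.4,152,39.1)"
```

```text
time: 11.35
tool_pos: [0.4949, -0.2792, 0.1554]
ee_rot: [3.136, -0.002, 0.524]
wrist_force: [0.1, 0.3, -5.0]
width: 0.0158
tcp [ 494.9 -279.2  155.4] rpy [ 1.797e+02 -1.000e-01  3.000e+01] shift [ 215.7 -214.5    2.8] xaxis 30.0 turn -9.1 / 170.9 q [-0.61  0.13  1.35 -0.    1.66  0.43] w 0.0158 F [ 0.1  0.3 -5. ] t 11.35
```

```bash
python3 -m creep '[[[20,-20,0,0],[35,-34.5,0,0],[40,-39.5,0,0],[40,-39.5,0,0],[40,-39.5,0,0],[25,-24,0,0],[16,-16,0,0]]]' && python3 -m creep '[[[0,0,0,-5],[0,0,0,-4.1],[0,0,0,0],[0,0,0,0]]]'; python3 - <<'E'
from h import *
w=snap('wrist','w4.png');t=snap('top')
b=bar(t,302,194,.073,30);print('basebar top?',b)
go(574.3,14.4,112,39.1)
B=w['color'][:,:,::-1];cv2.imwrite('pics/m4.png',np.hstack([cv2.resize(t['color'][140:260,220:390,::-1],(425,300)),cv2.resize(B,(375,300))]))
E
```

```text
time: 12.22
tool_pos: [0.5728, 0.0164, 0.1497]
ee_rot: [-3.139, 0.004, 0.526]
wrist_force: [0.0, -0.4, -5.5]
width: 0.016
time: 12.72
tool_pos: [0.5733, 0.0142, 0.1514]
ee_rot: [-3.14, 0.002, 0.682]
wrist_force: [0.0, -0.5, -5.4]
width: 0.0158Traceback (most recent call last):
  File "<stdin>", line 3, in <module>
  File "h.py", line 21, in bar
    (c,wh,a)=cv2.minAreaRect((P*1000).astype(np.float32))
             ~~~~~~~~~~~~~~~^^^^^^^^^^^^^^^^^^^^^^^^^^^^^
cv2.error: OpenCV(4.12.0) /io/opencv/modules/imgproc/src/convhull.cpp:143: error: (-215:Assertion failed) total >= 0 && (depth == CV_32F || depth == CV_32S) in function 'convexHull'
```

```bash
python3 -m creep '[[[3,0.2,10,0],[0,0,20,0],[0,0,10,0],[0,0,0,0],[0,0,0,0]]]' && python3 -m creep '[[[0,0,3,0],[0,0,3,0],[0,0,2,0],[0,0,2,0],[0,0,0,0]]]'; python3 -c "
from h import *
go(575.9,16,98,39.1)"
```

```text
time: 13.45
tool_pos: [0.5769, 0.016, 0.1136]
ee_rot: [3.141, -0.001, 0.683]
wrist_force: [0.3, 0.0, -4.6]
width: 0.0156
time: 14.08
tool_pos: [0.5762, 0.016, 0.1025]
ee_rot: [-3.141, 0.0, 0.683]
wrist_force: [1.1, 0.2, -5.1]
width: 0.0161
tcp [576.2  16.  102.5] rpy [-180.     0.    39.1] shift [-0.3 -0.2  4.5] xaxis 39.1 turn 0.0 / -180.0 q [-0.07  0.17  1.41 -0.    1.57  0.82] w 0.0161 F [ 1.1  0.2 -5.1] t 14.075
```

The slot has passed the bar top without contact. I carry on down to the face.

```bash
python3 -m creep '[[[0,0,5,0],[0,0,5,0],[0,0,5,0],[0,0,4,0],[0,0,2,0],[0,0,0,0],[0,0,0,0]]]' && python3 -m creep '[[[0,0,2,0],[0,0,1,0],[0,0,0,0],[0,0,0,0]]]'
```

```text
time: 14.95
tool_pos: [0.5766, 0.016, 0.0821]
ee_rot: [3.141, -0.0, 0.683]
wrist_force: [0.8, -0.9, -4.8]
width: 0.016
time: 15.45
tool_pos: [0.5765, 0.016, 0.0789]
ee_rot: [3.141, 0.0, 0.683]
wrist_force: [0.1, 0.4, -5.2]
width: 0.016
```

```bash
python3 -m creep '[[[0,0,0.6,5],[0,0,0,8],[0,0,0,10],[0,0,0,10],[0,0,0,0]]]' && python3 -m creep '[[[0,0,0,10],[0,0,0,10],[0,0,0,10],[0,0,0,10],[0,0,0,8],[0,0,0,5],[0,0,0,2],[0,0,0,0]]]'; python3 -c "
from h import *
go(576,16,78,-50.9);print(get_obs()['wrist_torque'])"
```

```text
time: 16.08
tool_pos: [0.5765, 0.016, 0.0783]
ee_rot: [3.142, -0.0, 0.109]
wrist_force: [-0.2, 0.3, -5.5]
width: 0.0159
time: 17.08
tool_pos: [0.5764, 0.016, 0.0783]
ee_rot: [3.142, -0.0, -0.851]
wrist_force: [-0.4, 0.9, -4.5]
width: 0.0158
tcp [576.4  16.   78.3] rpy [180.   -0.  -48.7] shift [-0.3  0.3  0.3] xaxis -48.7 turn 2.2 / -177.8 q [-0.07  0.18  1.44 -0.    1.52  2.35] w 0.0158 F [-0.4  0.9 -4.5] t 17.075
[0.07294546 0.03128626 0.05599427]
```

```bash
python3 -m creep '[[[0,0,0.5,3],[0,0,0.5,1.5],[0,0,0.5,0],[0,0,0,0],[0,0,0,0]]]'; python3 -c "
from h import *
go(576,16,78,-50.9);print(get_obs()['wrist_torque'])"
```

```text
time: 17.7
tool_pos: [0.5769, 0.0159, 0.0779]
ee_rot: [-3.141, -0.001, -0.931]
wrist_force: [-1.6, -0.2, 3.3]
width: 0.0163
tcp [576.9  15.9  77.9] rpy [-1.799e+02 -1.000e-01 -5.330e+01] shift [-0.6  0.6 -0.1] xaxis -53.3 turn -2.4 / 177.6 q [-0.07  0.18  1.45 -0.    1.52  2.43] w 0.0163 F [-1.6 -0.2  3.3] t 17.7
[0.04986289 0.38333784 0.03262912]
```

It is seated (contact force) after a 92.4° turn. I release and rise.

```bash
python3 -m creep '[[[0,0,0,0],[0,0,0,0],[0,0,0,0],[0,0,0,0],[0,0,-20,0],[0,0,-40,0],[0,0,-50,0],[0,0,-10,0]]]' 1 && python3 -m creep '[[[0,0,0,-10],[0,0,0,-10],[0,0,0,-10],[0,0,0,-10],[0,0,0,-10],[0,0,0,-10],[0,0,0,-10],[0,0,0,-10]]]'; python3 - <<'E'
from h import *
w=snap('wrist','w5.png')
C=cloud(w)
hsv=cv2.cvtColor(w['color'],cv2.COLOR_RGB2HSV)
o=get_obs();p=np.array(o['tool_pos'])
g=(np.linalg.norm(C[...,:2]-[.576,.016],axis=-1)<.034)&(abs(C[...,2]-.138)<.006)
Q=C[g][:,:2];print(g.sum(),cv2.minAreaRect((Q*1000).astype(np.float32)),np.median(C[g][:,2]))
f=(np.linalg.norm(C[...,:2]-[.576,.016],axis=-1)<.046)&(C[...,2]<.118)&(C[...,2]>.1)
A=np.c_[C[f][:,:2]-[.576,.016],np.ones(f.sum())];print('face plane',f.sum(),np.linalg.lstsq(A,C[f][:,2],rcond=None)[0].round(4))
go(578.8,256.7,180,38.6)
E
```

```text
time: 18.7
tool_pos: [0.5786, 0.0158, 0.2015]
ee_rot: [-3.135, -0.006, -0.931]
wrist_force: [1.3, 0.3, -0.4]
width: 0.092
time: 19.7
tool_pos: [0.5758, 0.016, 0.1949]
ee_rot: [-3.14, 0.002, 0.471]
wrist_force: [0.2, -0.5, -0.6]
width: 0.0938
1401 ((576.555908203125, 17.268436431884766), (16.569210052490234, 60.02030944824219), 36.76933288574219) 0.1371732291182504
face plane 6204 [0.0009 0.0011 0.1093]
tcp [575.7  16.1 194.9] rpy [-1.799e+02  1.000e-01  2.720e+01] shift [ 112.7 -212.7   15. ] xaxis 27.2 turn -11.4 / 168.6 q [-0.07  0.14  1.25  0.    1.75  1.03] w 0.094 F [-0.3  0.5 -0.5] t 19.75
```

View pics/w5.png

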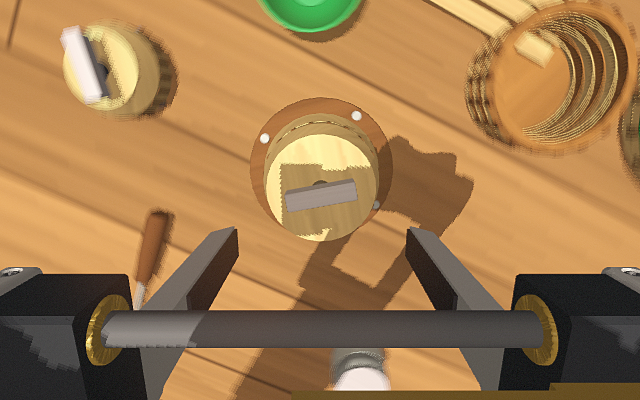

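The wrist view shows the wide section concentric on the foot at (320,180), its bar at about −53° (92° from the foot's) and its top face flat at 0.109. That means it is locked. On to the crown, at (100,68) in this view.

```bash
python3 -m creep '[[[13,-24.5,0,0],[24,-44.5,0,0],[26,-48,0,0],[24,-44.5,0,0],[17,-31.5,0,0],[11,-20.4,0,0],[0,0,0,-6],[0,0,0,-5.4]]]' && python3 -m creep '[[[0,0,0,0],[0,0,0,0],[0,0,0,0]]]'; python3 - <<'E'
from h import *
w=snap('wrist','w6.png')
C=cloud(w)
g=(np.linalg.norm(C[...,:2]-[.580,.258],axis=-1)<.04)&(abs(C[...,2]-.083)<.006)
Q=C[g][:,:2];r=cv2.minAreaRect((Q*1000).astype(np.float32));print(g.sum(),r)
a=r[2] if r[1][0]>r[1][1] else r[2]+90
print(bar(w,320,183,.083,50))
go(r[0][0],r[0][1],23,a)
E
```

```text
time: 20.75
tool_pos: [0.5834, 0.2582, 0.1958]
ee_rot: [3.142, 0.002, 0.666]
wrist_force: [-0.2, 0.2, -0.9]
width: 0.0943
time: 21.12
tool_pos: [0.5836, 0.258, 0.1966]
ee_rot: [3.142, 0.0, 0.662]
wrist_force: [0.8, 0.4, 0.1]
width: 0.0941
922 ((579.2404174804688, 260.62371826171875), (59.091949462890625, 15.087427139282227), 38.034175872802734)
(array([580., 261.]), array([580.4, 261. ]), array([59.8, 14.7]), np.float64(38.4), 898)
tcp [583.6 258.  196.7] rpy [180.   0.  38.] shift [ -1.8  -4.8 173.7] xaxis 38.0 turn -0.1 / 179.9 q [ 0.33  0.28  1.08 -0.    1.77  1.24] w 0.0939 F [-0.2 -0.6 -0.9] t 21.175
```

```bash
python3 -m creep '[[[-1,-4.5,30,0],[0,0,50,0],[0,0,50,0],[0,0,30,0],[0,0,9,0],[0,0,4,0],[0,0,0,0]]]' 1 && python3 -m creep '[[[0,0,0,0],[0,0,0,0],[0,0,0,0],[0,0,0,0],[0,0,0,0],[0,0,0,0],[0,0,0,0],[0,0,0,0]]]' 0 && python3 -m creep '[[[0,0,0,0],[0,0,0,0],[0,0,0,0],[0,0,0,0]]]'
```

```text
time: 22.05
tool_pos: [0.5812, 0.2616, 0.0255]
ee_rot: [3.141, -0.003, 0.664]
wrist_force: [0.5, -0.5, 0.5]
width: 0.0941
time: 23.05
tool_pos: [0.58, 0.2611, 0.0237]
ee_rot: [3.141, 0.0, 0.664]
wrist_force: [2.0, -2.8, -0.9]
width: 0.0175
time: 23.55
tool_pos: [0.58, 0.2611, 0.0237]
ee_rot: [3.141, 0.0, 0.664]
wrist_force: [1.0, 0.8, 0.3]
width: 0.0161
```

```bash
python3 -m creep '[[[0,0,-10,0],[0,0,-30,0],[0,0,-50,0],[0,0,-50,0],[0,0,-30,0],[0,0,-10,0],[0,0,0,0],[0,0,0,0]]]' && python3 -c "
from h import *
go(576.5,16.5,203,126.8)"
```

```text
time: 24.55
tool_pos: [0.5789, 0.2609, 0.2009]
ee_rot: [-3.14, 0.005, 0.664]
wrist_force: [0.1, 0.3, -3.5]
width: 0.0159
tcp [578.9 260.9 200.9] rpy [-179.9    0.3   38. ] shift [-152.5  191.    -1.7] xaxis 38.0 turn -88.8 / 91.2 q [ 0.33  0.28  1.08 -0.    1.79  1.24] w 0.0159 F [ 0.1  0.3 -3.5] t 24.55
```

```bash
python3 -m creep '[[[-15,18.5,0,0],[-28,35,0,0],[-35,43.5,0,0],[-35,43.5,0,0],[-25,31,0,0],[-15.4,19,0,0],[0,0,0,-5],[0,0,0,-10]]]' && python3 -m creep '[[[0,0,0,-10],[0,0,0,-10],[0,0,0,-10],[0,0,0,-10],[0,0,0,-10],[0,0,0,-10],[0,0,0,-8],[0,0,0,-5.8]]]' && python3 -m creep '[[[0,0,0,0],[0,0,0,0],[0,0,0,0]]]'; python3 - <<'E'
from h import *
go(576.5,16.5,164,126.8)
s=snap('scene');w=snap('wrist')
for n,i in(('scene',s),):
  cv2.imwrite('pics/m7.png',cv2.resize(i['color'][110:290,230:430,::-1],(600,540),interpolation=cv2.INTER_CUBIC))
E
```

```text
time: 25.55
tool_pos: [0.5755, 0.0146, 0.2026]
ee_rot: [-3.14, 0.002, 0.929]
wrist_force: [0.2, 0.4, -3.0]
width: 0.0159
time: 26.55
tool_pos: [0.5755, 0.0153, 0.2026]
ee_rot: [-3.139, -0.001, 2.216]
wrist_force: [-0.2, -0.2, -3.2]
width: 0.0159
time: 26.92
tool_pos: [0.5764, 0.0163, 0.2036]
ee_rot: [-3.141, -0.0, 2.213]
wrist_force: [0.1, -0.5, -2.8]
width: 0.016
tcp [576.4  16.3 203.6] rpy [-180.    -0.   126.8] shift [ 0.   0.2 39.6] xaxis 126.8 turn -0.0 / 180.0 q [-0.07  0.14  1.24 -0.    1.76 -0.71] w 0.016 F [ 0.1 -0.5 -2.8] t 26.925
```

View pics/m7.png

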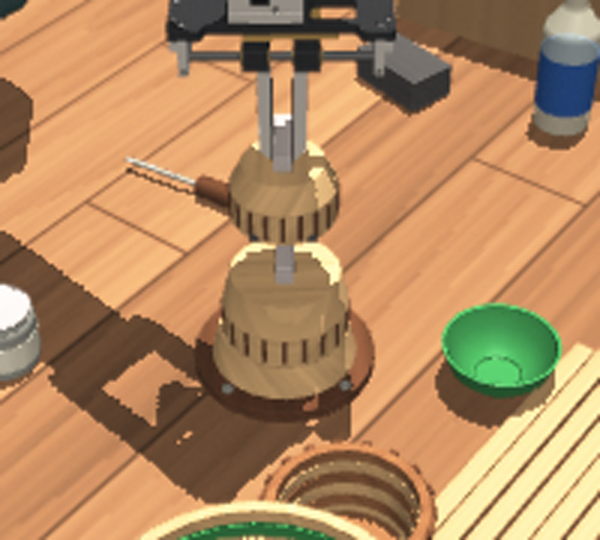

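The crown hangs at (283,195) right over the wide section's bar at (285,262), with the two bars parallel. I lower it slowly.

```bash
python3 -m creep '[[[0,0,15,0],[0,0,15,0],[0,0,6,0],[0,0,0,0],[0,0,0,0]]]' && python3 -m creep '[[[0,0,3,0],[0,0,3,0],[0,0,2,0],[0,0,2,0],[0,0,0,0],[0,0,0,0]]]'
```

```text
time: 27.65
tool_pos: [0.5768, 0.0166, 0.1682]
ee_rot: [3.141, 0.001, 2.214]
wrist_force: [0.6, -0.0, -3.7]
width: 0.0161
time: 28.4
tool_pos: [0.5766, 0.0166, 0.1578]
ee_rot: [3.142, 0.0, 2.214]
wrist_force: [0.5, -0.5, -3.3]
width: 0.016
```

```bash
python3 -m creep '[[[0,0,5,0],[0,0,5,0],[0,0,5,0],[0,0,4,0],[0,0,2,0],[0,0,0,0],[0,0,0,0]]]' && python3 -m creep '[[[0,0,2,0],[0,0,0.5,0],[0,0,0,0],[0,0,0,0]]]'
```

```text
time: 29.28
tool_pos: [0.5767, 0.0166, 0.137]
ee_rot: [3.141, 0.0, 2.214]
wrist_force: [-0.1, -0.1, -3.3]
width: 0.0157
time: 29.78
tool_pos: [0.5766, 0.0166, 0.1343]
ee_rot: [-3.142, 0.0, 2.214]
wrist_force: [-0.0, -0.2, -2.7]
width: 0.0157
```

```bash
python3 -m creep '[[[0,0,0,5],[0,0,0,8],[0,0,0,10],[0,0,0,10],[0,0,0,0]]]' && python3 -m creep '[[[0,0,0,10],[0,0,0,10],[0,0,0,10],[0,0,0,10],[0,0,0,10],[0,0,0,6],[0,0,0,2.5],[0,0,0,0]]]' && python3 -m creep '[[[0,0,0.5,0],[0,0,0.5,0],[0,0,0.5,0],[0,0,0,0],[0,0,0,0]]]'; python3 -c "
from h import *
go(576,16,78,36.8);print(get_obs()['wrist_torque'])"
```

```text
time: 30.4
tool_pos: [0.5766, 0.0166, 0.1343]
ee_rot: [3.141, 0.0, 1.64]
wrist_force: [-0.0, 0.1, -3.9]
width: 0.0157
time: 31.4
tool_pos: [0.5766, 0.0167, 0.1343]
ee_rot: [3.141, 0.0, 0.62]
wrist_force: [-0.6, -0.2, -4.1]
width: 0.0157
time: 32.02
tool_pos: [0.5766, 0.0165, 0.1337]
ee_rot: [3.141, -0.001, 0.617]
wrist_force: [-2.4, -1.2, 2.3]
width: 0.0157
tcp [576.6  16.5 133.7] rpy [180.   -0.   35.3] shift [-0.9  0.  55.7] xaxis 35.3 turn -1.5 / 178.5 q [-0.07  0.15  1.36 -0.    1.62  0.88] w 0.0157 F [-2.4 -1.2  2.3] t 32.025
[-0.05969178  0.50057067  0.01593449]
```

It is seated after a 91.5° turn. I release, rise clear and verify.

```bash
python3 -m creep '[[[0,0,0,0],[0,0,0,0],[0,0,0,0],[0,0,0,0],[0,0,0,0],[0,0,-15,0],[0,0,-40,0],[0,0,-40,0]]]' 1 && python3 -m creep '[[[-30,0,-10,0],[-30,0,0,0],[0,0,0,0],[0,0,0,0],[0,0,0,0]]]'; python3 - <<'E'
from h import *
go(576,16,78,36.8)
w=snap('wrist');s=snap('scene')
C=cloud(w)
for n,zc,r in(('crownbar',.193,.036),):
    g=(np.linalg.norm(C[...,:2]-[.5765,.0165],axis=-1)<r)&(abs(C[...,2]-zc)<.006)
    print(n,g.sum(),cv2.minAreaRect((C[g][:,:2]*1000).astype(np.float32)),np.median(C[g][:,2]))
f=(np.linalg.norm(C[...,:2]-[.5765,.0165],axis=-1)<.033)&(abs(C[...,2]-.165)<.008)
print('face',f.sum(),np.linalg.lstsq(np.c_[C[f][:,:2]-[.5765,.0165],np.ones(f.sum())],C[f][:,2],rcond=None)[0].round(4))
A=cv2.resize(s['color'][110:290,230:430,::-1],(400,360),interpolation=cv2.INTER_CUBIC)
B=cv2.resize(w['color'][:,:,::-1],(400,250));cv2.imwrite('pics/m8.png',np.hstack([A,np.vstack([B,np.zeros((110,400,3),np.uint8)])]))
E
```

```text
time: 33.02
tool_pos: [0.5765, 0.0166, 0.2298]
ee_rot: [3.141, -0.0, 0.617]
wrist_force: [0.7, 0.7, -0.7]
width: 0.0914
time: 33.65
tool_pos: [0.5281, -0.0176, 0.2375]
ee_rot: [-3.141, 0.0, 0.617]
wrist_force: [-0.1, -0.8, 0.1]
width: 0.094
tcp [528.1 -17.6 237.5] rpy [-180.     0.    35.4] shift [ 58.5   0.4 159.5] xaxis 35.4 turn -1.4 / 178.6 q [-0.14  0.04  1.29  0.    1.82  0.81] w 0.094 F [-0.1 -0.8  0.1] t 33.65
crownbar 1705 ((575.1871948242188, 15.38865852355957), (59.63003921508789, 15.597651481628418), 35.859886169433594) 0.1922766535315498
face 3432 [0.0021 0.0008 0.1643]
```

View pics/m8.png

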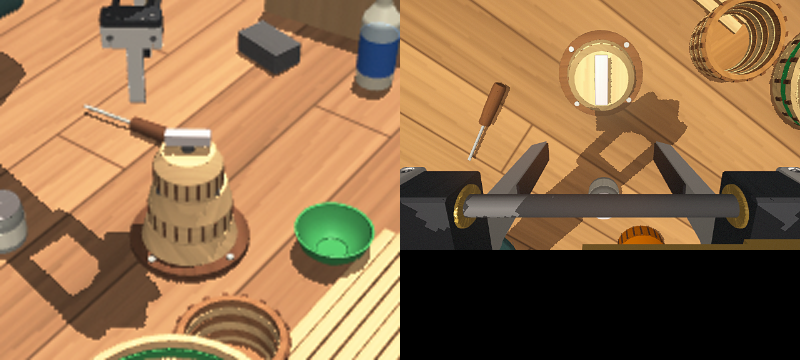

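The stack stands straight at (188,200) in the left view. The crown's face is flat at 0.164, its bar top is at 0.192 and its bar lies at 35.9°. The robot is clear and nothing else has moved, so I hand in.

```bash
python3 -c "
from bench import ticket
print(ticket.close_job())"
```

```text
the job is handed in; nothing more can be done
None
```

I put the wide section over the foot's bar and turned it about 92° clockwise. I then locked the crown onto it with a turn of about 91.5°, released both and handed the job in at about 34 s of the 64 s allowed.

**Last checks:**

| Check | Measured | Nominal |
|---|---|---|
| Wide section, top face | flat, at 0.109 m | 0.110 m |
| Wide section, angle to foot's bar | about 92° | 90° |
| Crown, top face | flat, at 0.164 m | 0.165 m |
| Crown, bar top | 0.192 m | 0.193 m |
| Crown, centring over the foot | within about 2 mm | – |
| Crown, angle to wide section's bar | about 91° | 90° |

- **Not re-measured:** I did not measure the wide section's angle again after turning the crown. Its stop allows at most about 5° of further turn, which would still be within tolerance.
- **Bystanders and robot:** In the last pictures the nearby bystanders stand where they were and the fingers are clear of the stack. I judged this by eye, and the mallet was out of those last pictures.

**What disagreed:** The reported tool height is about 37 mm below where the cameras show the fingertips. Because of this, the first two grasps closed above the wide section's bar, the first of them also lifting before the fingers had shut. They moved nothing, and I corrected the height from the depth images.

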